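Release the cheese press

ROBOT

A 6-joint arm with a two-finger parallel gripper is mounted at the origin on a cart in front of the work surface, level with it; the furniture and walls round the work are solid. World frame = base frame: x ahead of the robot, y to its left, z up, the work surface at z = 0. Lengths are in m, angles in rad, forces in N, time in s.
With the tool pointing down it reaches from about 0.325 to 0.9 m from the base axis. Payload 6.1 kg.
Tool frame: the origin (TCP) lies midway between the tips of the shut fingers; the grasp point (between the pads) lies 19 mm behind it; z points along the fingers, y is the direction in which the jaws open and shut (so a half turn about z gives the same grasp; the last joint's range is limited). The gripper opens to 87 mm and grips with 3 to 60 N. Pads are 19 mm wide; open, the fingers measure 117 mm over their backs; the gripper's body (75 mm by 190 mm) begins 51 mm behind the grasp point.
Start: joints at [-1.463, 0.22, 1.526, -0, 1.395, -0.126], TCP at [0.145, -0.608, 0.223] pointing down, gripper open.
Joint ranges: [-2.98, 2.98], [-0.91, 2.08], [0.09, 2.57], [-1.24, 4.39], [0.2, 2.65], [-2.68, 2.68]. Speed limits (rad/s): [2.57, 2.57, 3.01, 3.14, 3.14, 3.14].

INTERFACE

Orientations are given as a unit quaternion [w, x, y, z].
In Python, from station import manip gives the robot as it stands.
- The arm moves only by the shell command python3 -m inch 'ROWS' [OPENING]. ROWS is a JSON object of lists of equal length, an entry for each row: "xyz": the shift along the tool's x, y, z in units of 0.5 m (1.0 is 0.5 m), a list of three; "yaw": the turn about the tool's z in units of 2 pi rad (1.0 is 2 pi rad). In form: {"xyz": [[x, y, z], ...], "yaw": [yaw, ...]}. A call has 1 to 8 rows; each row is the pose to reach, as a shift and turn from the pose measured when the call began, along the tool's axes at that moment, turning the shorter way round; what a row does not reach only later rows make up. A row lasts 1/10 s, in which the tool goes at most 50 mm and 8.59 degrees, less where a joint would pass 70% of its speed; a pose out of reach is approached as far as the arm can. A call with a number of a shift or a turn outside -1 to 1 is refused whole. A call with a gripper value outside its range is refused whole. OPENING is the gripper's target within -1 to 1 (fully open at 1, half-way at 0, shut at -1), set as the call begins (- or left out, the last holds). The fingers move at their own pace and stop on an object; the grip force is fixed at half the most. Time passes only in rows, so rows that repeat a pose let the fingers close. It gives the time, the measured TCP pose, the force and the opening at its end, in the units of the state.
- manip.sense(): the state, without advancing time (a new reading comes with each control period).
- manip.camera(name): name is "side" or "top"; returns the picture (384x512x3 uint8, red, green, blue); there is no depth.
- manip.get_calibration(name): a dict with "vfov" (degrees; the focal length in pixels is half the picture's height over the tangent of half this angle, whatever the lens; pixels are square), "cx", "cy" (the principal point, pixels), "T" (4x4, takes a point from camera to world coordinates). Camera axes: x right, y up, looking along -z (the intrinsics and any distortion apply to the point x, -y, -z); pixel columns grow to the right and rows downward; lengths in m; the calibration is good to about 2 mm. A picture is of the moment at which its call begins. get_calibration takes no time and is no camera call.
- manip.close_job(): hands the job in, once; it reports no verdict.
Trained networks look in the newest picture that a camera, given by its name, has taken for a name from the list of things; names that differ only in an ending like _2 or _b are one class to them, and where a whole thing is asked for, a point or a joint stands for the part that bears it (a point fixed in the world has none). Each returns a list of dicts, best first, with "confidence" (0 to 1); they miss things now and then, are a little off and sometimes report something else, mostly with a low value. They report only what shows in the picture. A call takes as long as a camera call.
- manip.outline_of(camera, query): "pixels" (384x512 bool, what is visible of it) and "pixel" ([column, row] in pixels, amid what is visible of it).
The state is a dict: "clock": time; "joint_pos": joint angles; "dq": joint speeds; "joint_efforts": joint torques, N m; "tcp_pos": TCP position; "eef_rot": TCP orientation; "force": force on the tool from outside, world axes, zero at the start; "wrist_torque": the same for the moment, N m; "width": opening from 0.0 (shut) to 1.0 (fully open).
Only numpy, scipy, OpenCV 4.12 (cv2) and the standard library are available. Lean on these libraries where they do the work, as an engineer would, in place of code of your own. Each camera call takes 0.05 s, during which the arm holds its last target.

TASK

The cheese in the round mould has been pressed long enough. Unscrew the handwheel of the press that holds the round mould, anticlockwise seen from above and all the way up to its stop, so that the plate stands clear of the mould, then let go. Leave the other press, with the square box, screwed down, and leave the round mould standing where it is.

Things in the scene. Friction and masses are not known exactly. Their poses are not given: they have to be found in the camera images.
- cheese_wheel_centre (a point): Centre of the cheese press's handwheel (level, 170 mm above the worktop when down) at mid-height of the rim; rises with it. Dark steel ring, 56 mm outer diameter, rim 12 mm thick, three spokes, hub cap 13 mm above this point. Grip it across from above at any yaw, fingers outside the rim: free for 37 mm below this point (brass nut, 32 mm wide), 44 mm (wooden crossbeam 150 x 36 mm).
- cheese_wheel (a joint): Turn of that handwheel: 0 = screwed down (the start, lower stop); grows anticlockwise seen from above; upper stop at 1.35 rad, so one grasp is enough. Quick thread: wheel, stem and pressing plate rise 12 mm per rad (16 mm in all), so the hand must rise with it. Turns against 0.15 N m of friction and stays where it is left.
- cheese_mould_centre (a point): Centre (half-way up) of the round white perforated mould, 80 mm across, 40 mm high, loose on the cheese press's base, under the pressing plate (68 mm disc), 132 mm below the wheel's centre at the start. The press (wooden base 110 x 150 mm, two steel posts 128 mm apart) is fixed to the worktop, its crossbeam running left to right or turned up to 50 degrees anticlockwise from that.
- tofu_wheel (a joint): Turn of the other press's handwheel, same values; starts at 0 and must stay there. That press is identical and stands beside the cheese press, to its left or right, over 220 mm away; it holds a white square-cornered box (104 x 106 x 40 mm) in place of the round mould.

How it is judged:
At the end, for the whole second after the job is handed in: The cheese press's handwheel stands within 0.25 rad (14 degrees) of its upper stop (joint above 1.1 rad) and is at rest; the other press's wheel is within 0.2 rad of screwed down; the round mould is within 15 mm of where it stood (value of joint cheese_wheel above 1.1 rad and value of joint tofu_wheel below 0.2 rad and distance of cheese_mould_centre from where it was at the start of the episode below 0.015 m and velocity of joint cheese_wheel between -0.05 and 0.05 rad/s); the robot touches nothing.
It fails at once if the other press's handwheel is turned by more than 0.2 rad (value of joint tofu_wheel above 0.2 rad).
It fails at once if the round mould is shifted by more than 15 mm (distance of cheese_mould_centre from where it was at the start of the episode above 0.015 m).
It also fails if it takes over 35 s, if anything falls off the work surface, if the arm or the gripper's body presses on something with over 40 N, if the wrist force passes 120 N, or if a joint passes its speed limit or range.

## Working session

There is one attempt and no reset: what is moved stays moved. The work goes in short steps, Python scripts to look and compute and a shell command to move; the robot and the scene stay as the last step left them, time stands still between calls to the robot, and variables do not carry over. Pictures are saved under pics/ and viewed, and the job is handed in when it is done.

```bash
mkdir -p pics; ls; python3 - <<'E'
from station import manip
import cv2,json
s=manip.sense();print({k:s[k] for k in('clock','tcp_pos','eef_rot','force','width')})
for n in('side','top'):
    im=manip.camera(n);cv2.imwrite(f'pics/{n}0.png',im[:,:,::-1])
    c=manip.get_calibration(n);print(n,c)
    for q in('cheese_wheel_centre','cheese_wheel','cheese_mould_centre','tofu_wheel'):
        try:
            r=manip.outline_of(n,q);print(q,[(round(d['confidence'],2),d['pixel'],int(d['pixels'].sum())) for d in r])
        except Exception as e: print(q,e)
E
```

```text
pics
{'clock': 0.0, 'tcp_pos': array([ 0.14471558, -0.60738502,  0.22142957]), 'eef_rot': array([-9.67259496e-04,  9.93172633e-01,  1.16649838e-01, -5.48028799e-06]), 'force': array([ 0.01615944, -0.46553158, -0.90624258]), 'width': 1.0000314534092982}
side {'vfov': 54.15049246747727, 'cx': 253.34686258545293, 'cy': 203.17723078908946, 'T': array([[-0.84603176,  0.26137599, -0.46466423,  0.10296576],
       [-0.53258157, -0.37473813,  0.75889934,  0.82449393],
       [ 0.02423066,  0.88952455,  0.4562444 ,  0.51525861],
       [ 0.        ,  0.        ,  0.        ,  1.        ]])}
cheese_wheel_centre [(0.56, [290.7, 165.2], 277)]
cheese_wheel [(0.5, [291.1, 163.4], 270)]
cheese_mould_centre [(0.61, [288.3, 211.8], 262)]
tofu_wheel []
top {'vfov': 49.065271512347906, 'cx': 249.61357676414667, 'cy': 191.7447725900907, 'T': array([[-0.01954486,  0.98223461, -0.18663646,  0.32955874],
       [-0.99970622, -0.01652296,  0.01773336,  0.18460898],
       [ 0.01433453,  0.18692822,  0.98226899,  1.0110356 ],
       [ 0.        ,  0.        ,  0.        ,  1.        ]])}
cheese_wheel_centre [(0.91, [338.5, 186.6], 592)]
cheese_wheel [(0.71, [335.3, 187.8], 561)]
cheese_mould_centre [(0.46, [325.3, 211.7], 98)]
tofu_wheel [(0.66, [155.8, 186.1], 544)]
```

View pics/top0.png

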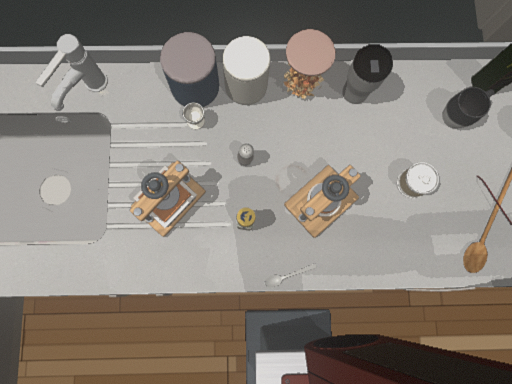

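View pics/side0.png

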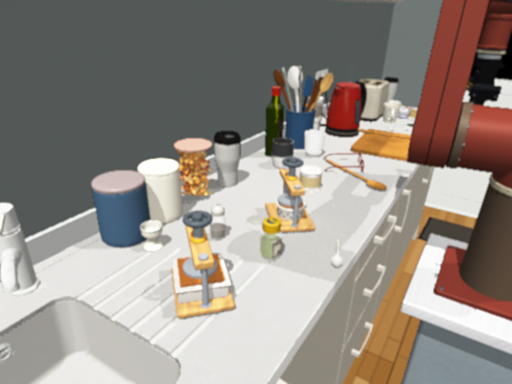

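The top picture shows the round-mould press at right (wheel about 336,187) and the square-box press at left (155,186). In the side view the round one is the farther press (wheel about 291,163). Next I zoom in and triangulate.

```bash
cat > h.py <<'E'
import numpy as np
from station import manip
def fc(n):
    c=manip.get_calibration(n);return c,192/np.tan(np.radians(c['vfov']/2))
def ray(n,u,v):
    c,f=fc(n);d=np.array([(u-c['cx'])/f,-(v-c['cy'])/f,-1]);return c['T'][:3,3],c['T'][:3,:3]@d
def atz(n,u,v,z):
    o,d=ray(n,u,v);return o+d*(z-o[2])/d[2]
def proj(n,p):
    c,f=fc(n);q=c['T'][:3,:3].T@(np.asarray(p)-c['T'][:3,3]);return np.array([c['cx']+f*q[0]/-q[2],c['cy']-f*q[1]/-q[2]])
E
python3 - <<'E'
import cv2
from h import *
t=cv2.imread('pics/top0.png');s=cv2.imread('pics/side0.png')
a=cv2.resize(t[145:245,270:390],None,fx=6,fy=6,interpolation=cv2.INTER_CUBIC)
b=cv2.resize(s[145:240,250:340],None,fx=6,fy=6,interpolation=cv2.INTER_CUBIC)
cv2.imwrite('pics/topz.png',a);cv2.imwrite('pics/sidez.png',b)
P=atz('top',336,187,.17);print(P,proj('side',P))
print(atz('top',155,186,.17), proj('side',atz('top',155,186,.17)))
E
```

```text
[ 0.49626675 -0.00749837  0.17      ] [292.772231   161.63748077]
[0.50448933 0.36162765 0.17      ] [198.49279818 218.68694518]
```

View pics/topz.png

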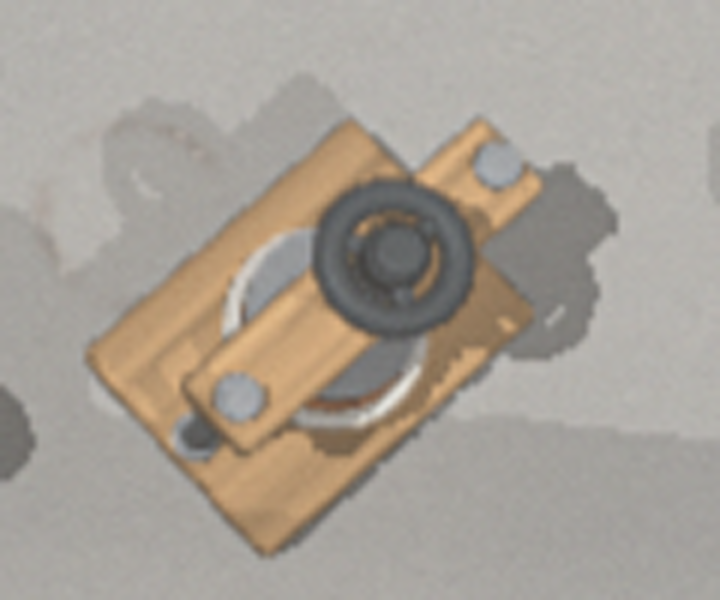

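View pics/sidez.png

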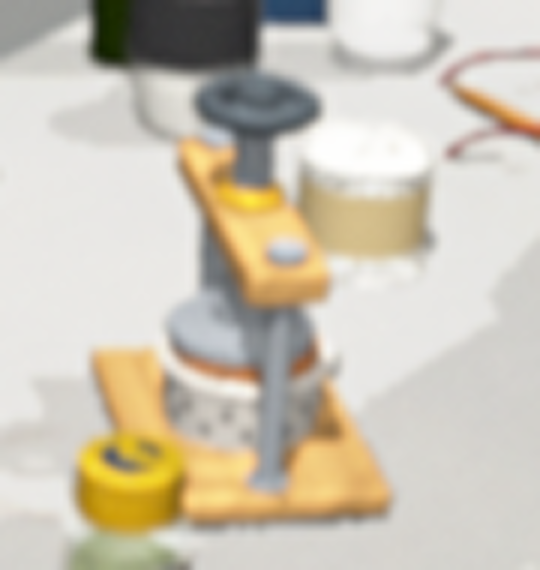

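Rim centre is at about (335.3,187.4) in the top picture and (292.9,162.2) in the side picture, and the two agree at z = 0.17. Keeping the present yaw leaves j6 near +1.3 at the wheel, which is ideal for an anticlockwise turn. So I move in at a safe height.

```bash
python3 -m inch '{"xyz":[[0.1,-0.1,-0.06],[0.2,-0.2,-0.1],[0.3,-0.3,-0.1],[0.4,-0.4,-0.1],[0.45,-0.45,-0.1],[0.5,-0.5,-0.1],[0.5,-0.5,-0.1],[0.5,-0.5,-0.1]],"yaw":[0,0,0,0,0,0,0,0]}' 1
```

```text
clock: 1.3
tcp_pos: [0.3321, -0.3033, 0.2732]
eef_rot: [-0.0, 0.993, 0.119, 0.001]
force: [-0.4, -0.6, -0.2]
width: 1.002
```

```bash
cat > d.py <<'E'
from h import *
from scipy.spatial.transform import Rotation as R
import sys
def delta(P):
    s=manip.sense();q=np.array(s['eef_rot']);M=R.from_quat(q[[1,2,3,0]]).as_matrix()
    print('t',s['clock'],'tcp',np.round(s['tcp_pos'],4),'q',np.round(s['joint_pos'],3),'F',np.round(s['force'],1),'w',round(s['width'],3))
    print('toolx',np.round(M[:,0],3),'toolz',np.round(M[:,2],4))
    print('units',np.round(M.T@(np.asarray(P)-s['tcp_pos'])/.5,4))
E
python3 -c "
from d import *
P=atz('top',335.3,187.4,.17);print(P,proj('side',P))
delta([P[0],P[1],.25])"
```

```text
[ 0.4954567  -0.00601383  0.17      ] [292.79253785 161.8704735 ]
t 1.3 tcp [ 0.3321 -0.3033  0.2732] q [-0.917 -0.244  1.893  0.002  1.492  0.415] F [-0.4 -0.6 -0.2] w 1.002
toolx [0.972 0.236 0.002] toolz [ 1.8e-03  3.0e-04 -1.0e+00]
units [ 0.4577 -0.5007  0.0471]
```

```bash
python3 -m inch '{"xyz":[[0.07,-0.07,0.0],[0.14,-0.15,0.01],[0.21,-0.23,0.02],[0.28,-0.31,0.03],[0.35,-0.38,0.04],[0.41,-0.45,0.046],[0.458,-0.5,0.046],[0.458,-0.5,0.046]],"yaw":[0,0,0,0,0,0,0,0]}' 1
```

```text
clock: 2.1
tcp_pos: [0.4973, -0.0024, 0.2503]
eef_rot: [-0.001, 0.993, 0.122, 0.001]
force: [-0.5, -1.0, 0.2]
width: 0.998
```

```bash
python3 - <<'E'
from d import *
import cv2
P=atz('top',335.3,187.4,.17)
delta([P[0],P[1],.152])
for n in('side','top'):
    im=manip.camera(n)[:,:,::-1]
    u,v=proj(n,P).astype(int);x0=max(u-65,0);y0=max(v-50,0)
    cv2.imwrite(f'pics/{n}1.png',cv2.resize(im[y0:y0+100,x0:x0+130],None,fx=5,fy=5,interpolation=cv2.INTER_CUBIC))
E
```

```text
t 2.1 tcp [ 0.4973 -0.0024  0.2503] q [-0.165 -0.11   1.819  0.002  1.431  1.162] F [-0.5 -1.   0.2] w 0.998
toolx [0.97  0.241 0.003] toolz [ 0.0023  0.0018 -1.    ]
units [-0.0057  0.0064  0.1965]
```

View pics/side1.png

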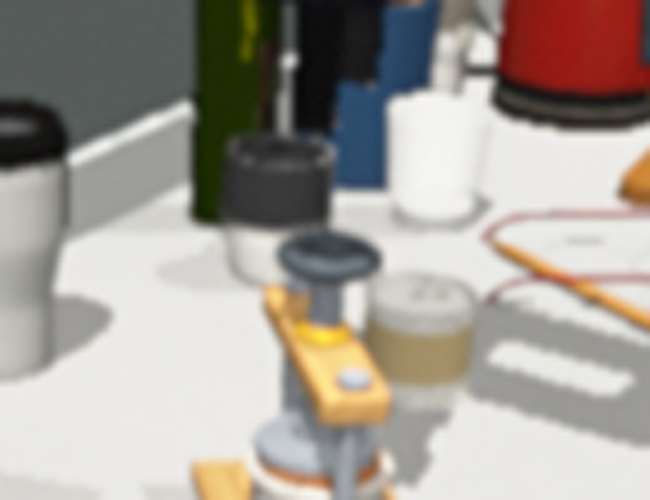

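View pics/top1.png

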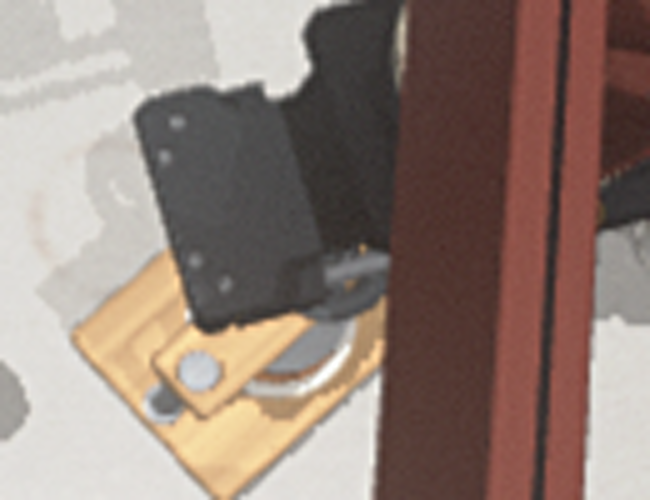

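The top view shows the gripper body over the press, with the arm hiding part of it. The side crop shows the wheel at (330,255) but no fingers where I expected them, so I check the whole side picture.

```bash
python3 - <<'E'
from d import *
import cv2
im=manip.camera('side')[:,:,::-1].copy()
cv2.imwrite('pics/side2.png',im[0:260,150:450].repeat(2,0).repeat(2,1))
s=manip.sense();print(proj('side',s['tcp_pos']))
for sg in(-1,1): print(proj('side',s['tcp_pos']+sg*.0435*np.array([.241,-.97,0])))
E
```

```text
[295.21670173 131.406862  ]
[291.24406158 136.22187504]
[298.88748114 126.95771732]
```

View pics/side2.png

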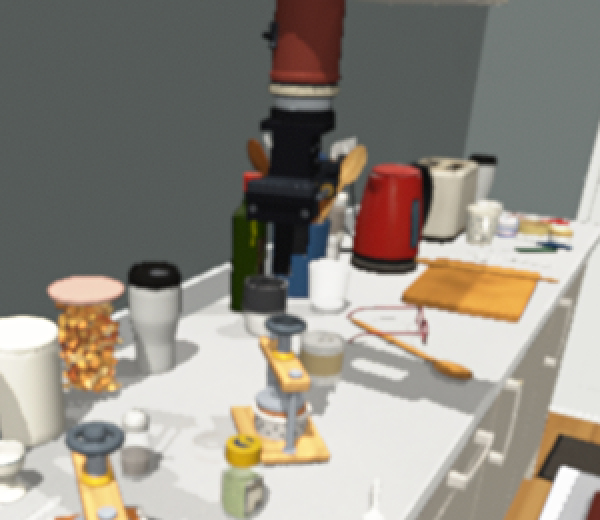

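The fingers are visible above the wheel, with tips near (292,135) in the full picture, which matches the projection. I descend in stages.

```bash
python3 -m inch '{"xyz":[[-0.006,0.0064,0.02],[-0.006,0.0064,0.05],[-0.006,0.0064,0.09],[-0.006,0.0064,0.09],[-0.006,0.0064,0.09]],"yaw":[0,0,0,0,0]}' 1
python3 -c "
from d import *
P=atz('top',335.3,187.4,.17)
delta([P[0],P[1],.152])"
```

```text
clock: 2.75
tcp_pos: [0.4926, -0.0113, 0.2044]
eef_rot: [-0.0, 0.993, 0.118, -0.0]
force: [-0.1, -1.1, 0.0]
width: 1.004
t 2.75 tcp [ 0.4926 -0.0113  0.2044] q [-0.183 -0.086  1.883 -0.     1.345  1.15 ] F [-0.1 -1.1  0. ] w 1.004
toolx [ 0.972  0.235 -0.001] toolz [-8.e-04 -0.e+00 -1.e+00]
units [ 0.0081 -0.0089  0.1049]
```

```bash
python3 -m inch '{"xyz":[[0.008,-0.009,0],[0.008,-0.009,0],[0.008,-0.009,0],[0.008,-0.009,0.0]],"yaw":[0,0,0,0]}' 1
python3 - <<'E'
from d import *
import cv2
P=atz('top',335.3,187.4,.17)
delta([P[0],P[1],.152])
im=manip.camera('side')[:,:,::-1].copy()
cv2.imwrite('pics/side3.png',cv2.resize(im[100:220,230:360],None,fx=5,fy=5,interpolation=cv2.INTER_CUBIC))
E
```

```text
clock: 3.15
tcp_pos: [0.4957, -0.0059, 0.2049]
eef_rot: [0.0, 0.993, 0.119, -0.0]
force: [-1.0, -0.0, -0.3]
width: 0.997
t 3.15 tcp [ 0.4957 -0.0059  0.2049] q [-0.171 -0.079  1.876 -0.     1.345  1.162] F [-1.  -0.  -0.3] w 0.997
toolx [ 0.972  0.235 -0.   ] toolz [-0.e+00 -2.e-04 -1.e+00]
units [-0.0006  0.      0.1058]
```

View pics/side3.png

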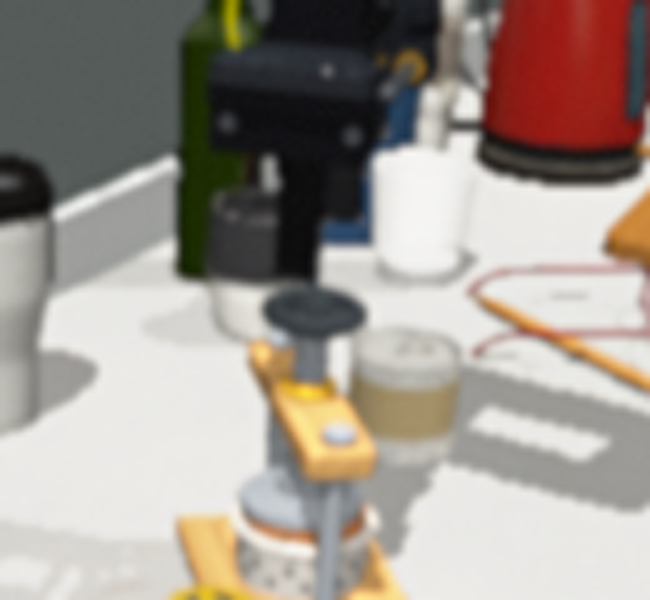

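Now the near finger ends just above the rim (crop 300,285) and is lined up with it. I go straight down, checking force.

```bash
python3 -m inch '{"xyz":[[0,0,0.02],[0,0,0.04],[0,0,0.06],[0,0,0.08],[0,0,0.104],[0,0,0.104],[0,0,0.104],[0,0,0.104]],"yaw":[0,0,0,0,0,0,0,0]}' 1
python3 - <<'E'
from d import *
import cv2
P=atz('top',335.3,187.4,.17)
delta([P[0],P[1],.152])
im=manip.camera('side')[:,:,::-1].copy()
cv2.imwrite('pics/side4.png',cv2.resize(im[100:220,230:360],None,fx=5,fy=5,interpolation=cv2.INTER_CUBIC))
E
```

```text
clock: 4.0
tcp_pos: [0.4961, -0.006, 0.1533]
eef_rot: [0.0, 0.993, 0.119, 0.0]
force: [0.4, 0.4, 0.8]
width: 1.003
t 4.0 tcp [ 0.4961 -0.006   0.1533] q [-0.171 -0.029  1.928 -0.     1.241  1.162] F [0.4 0.4 0.8] w 1.003
toolx [0.972 0.235 0.001] toolz [ 7.e-04 -3.e-04 -1.e+00]
units [-0.0012 -0.0003  0.0026]
```

View pics/side4.png

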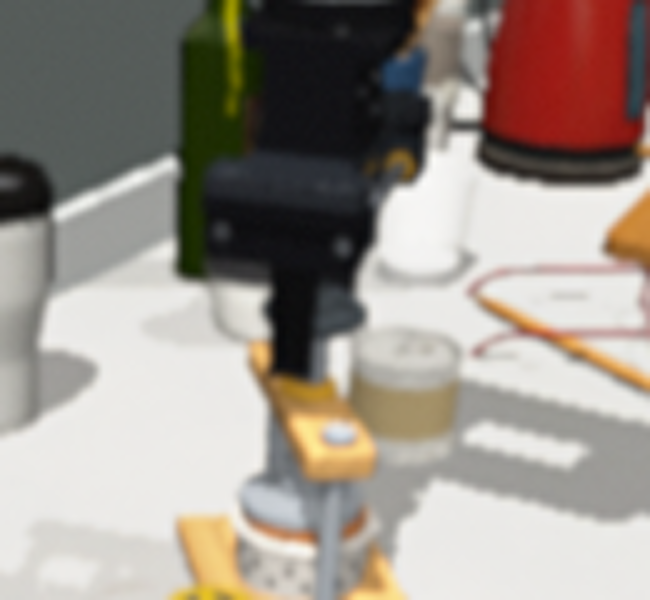

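The near finger spans the rim (crop 293,320), the offset that perspective should give, and force is about zero. Closing.

```bash
python3 -m inch '{"xyz":[[0,0,0],[0,0,0],[0,0,0],[0,0,0],[0,0,0],[0,0,0]],"yaw":[0,0,0,0,0,0]}' -1
python3 -m inch '{"xyz":[[0,0,0],[0,0,0],[0,0,0]],"yaw":[0,0,0]}'; python3 -c "
from d import *
delta([.4955,-.006,.152])"
```

```text
clock: 4.65
tcp_pos: [0.4964, -0.0067, 0.1536]
eef_rot: [0.001, 0.993, 0.118, 0.001]
force: [-0.2, -3.5, 0.2]
width: 0.628
clock: 4.95
tcp_pos: [0.4964, -0.0068, 0.1536]
eef_rot: [0.001, 0.993, 0.118, 0.001]
force: [0.2, -2.5, -0.3]
width: 0.626
t 4.95 tcp [ 0.4964 -0.0068  0.1536] q [-1.720e-01 -2.900e-02  1.928e+00 -1.000e-03  1.241e+00  1.162e+00] F [ 0.2 -2.5 -0.3] w 0.626
toolx [0.972 0.235 0.001] toolz [ 0.0015 -0.0017 -1.    ]
units [-0.0014 -0.0019  0.0032]
```

The gripper stopped at 54.5 mm, so it holds the rim. Tool z points down, so anticlockwise from above is negative yaw, and the rise is 0.15 units per yaw unit. First a short trial turn.

```bash
python3 -m inch '{"xyz":[[0,0,-0.0012],[0,0,-0.0027],[0,0,-0.0042],[0,0,-0.006],[0,0,-0.006]],"yaw":[-0.008,-0.018,-0.028,-0.04,-0.04]}'; python3 -c "
from d import *
delta([.4955,-.006,.152])
print(manip.sense()['wrist_torque'])"
```

```text
clock: 5.45
tcp_pos: [0.4964, -0.0068, 0.1566]
eef_rot: [0.001, 0.97, 0.242, 0.0]
force: [-0.3, -2.6, 0.4]
width: 0.629
t 5.45 tcp [ 0.4964 -0.0068  0.1566] q [-0.172 -0.032  1.925 -0.002  1.247  0.91 ] F [-0.3 -2.6  0.4] w 0.629
toolx [0.883 0.47  0.   ] toolz [ 0.0014 -0.0018 -1.    ]
units [-0.0008 -0.0023  0.0092]
[-0.16161639  0.06514815  0.13357458]
```

```bash
python3 -m inch '{"xyz":[[0,0,-0.0027],[0,0,-0.0057],[0,0,-0.0087],[0,0,-0.0117],[0,0,-0.0147],[0,0,-0.0177],[0,0,-0.021],[0,0,-0.021]],"yaw":[-0.018,-0.038,-0.058,-0.078,-0.098,-0.118,-0.14,-0.14]}'; python3 - <<'E'
from d import *
import cv2
delta([.4955,-.006,.152])
print(manip.sense()['wrist_torque'])
im=manip.camera('side')[:,:,::-1].copy()
cv2.imwrite('pics/side5.png',cv2.resize(im[100:220,230:360],None,fx=5,fy=5,interpolation=cv2.INTER_CUBIC))
E
```

```text
clock: 6.25
tcp_pos: [0.4964, -0.0069, 0.1671]
eef_rot: [0.001, 0.775, 0.632, -0.0]
force: [0.7, -2.9, -0.3]
width: 0.626
t 6.25 tcp [ 0.4964 -0.0069  0.1671] q [-0.172 -0.043  1.915 -0.002  1.268  0.031] F [ 0.7 -2.9 -0.3] w 0.626
toolx [ 0.201  0.98  -0.002] toolz [ 0.0015 -0.0021 -1.    ]
units [ 0.0015 -0.0022  0.0303]
[-0.42224451 -0.00405499  0.10061892]
```

View pics/side5.png

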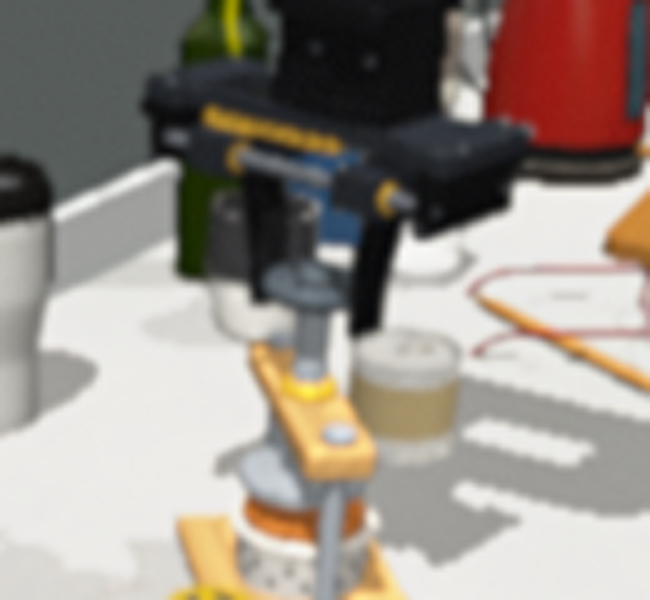

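The plate has lifted clear of the cheese and the wheel is held between the fingers (crop 310,285), at about 1.13 rad. On to the stop.

```bash
python3 -m inch '{"xyz":[[0,0,-0.0015],[0,0,-0.003],[0,0,-0.0045],[0,0,-0.0053],[0,0,-0.0053],[0,0,-0.0053]],"yaw":[-0.01,-0.02,-0.03,-0.036,-0.037,-0.037]}'; python3 - <<'E'
from d import *
delta([.4955,-.006,.152])
print(manip.sense()['wrist_torque'])
E
```

```text
clock: 6.9
tcp_pos: [0.4965, -0.0069, 0.1698]
eef_rot: [0.001, 0.699, 0.715, -0.0]
force: [0.6, -2.4, 0.8]
width: 0.627
t 6.9 tcp [ 0.4965 -0.0069  0.1698] q [-0.172 -0.046  1.913 -0.002  1.273 -0.194] F [ 0.6 -2.4  0.8] w 0.627
toolx [-0.023  1.    -0.002] toolz [ 0.0017 -0.0021 -1.    ]
units [ 0.002  -0.0019  0.0355]
[-0.40156884 -0.05221227 -0.49786864]
```

The total turn is 1.356 rad, and the moment about z has jumped to 0.5 N m, so the stop is reached. I release and rise straight up.

```bash
python3 -m inch '{"xyz":[[0,0,0],[0,0,0],[0,0,0],[0,0,0],[0,0,0],[0,0,0]],"yaw":[0,0,0,0,0,0]}' 1 && python3 -m inch '{"xyz":[[0,0,-0.02],[0,0,-0.06],[0,0,-0.12],[0,0,-0.2],[0,0,-0.28],[0,0,-0.3],[0,0,-0.3],[0,0,-0.3]],"yaw":[0,0,0,0,0,0,0,0]}' 1; python3 - <<'E'
from d import *
delta([.4955,-.006,.152])
import cv2
im=manip.camera('side')[:,:,::-1].copy()
cv2.imwrite('pics/side6.png',cv2.resize(im[100:220,230:360],None,fx=5,fy=5,interpolation=cv2.INTER_CUBIC))
im=manip.camera('top')[:,:,::-1].copy();cv2.imwrite('pics/top6.png',im)
E
```

```text
clock: 7.5
tcp_pos: [0.4964, -0.0068, 0.1697]
eef_rot: [0.001, 0.699, 0.715, -0.0]
force: [0.0, 0.6, 0.1]
width: 0.988
clock: 8.3
tcp_pos: [0.4957, -0.0065, 0.3187]
eef_rot: [0.001, 0.699, 0.715, -0.001]
force: [0.1, 0.3, -0.7]
width: 1.001
t 8.3 tcp [ 0.4957 -0.0065  0.3187] q [-0.171 -0.141  1.721 -0.002  1.561 -0.194] F [ 0.1  0.3 -0.7] w 1.001
toolx [-0.023  1.    -0.002] toolz [ 3.0e-04 -1.7e-03 -1.0e+00]
units [ 0.0016 -0.0005  0.3335]
```

View pics/side6.png

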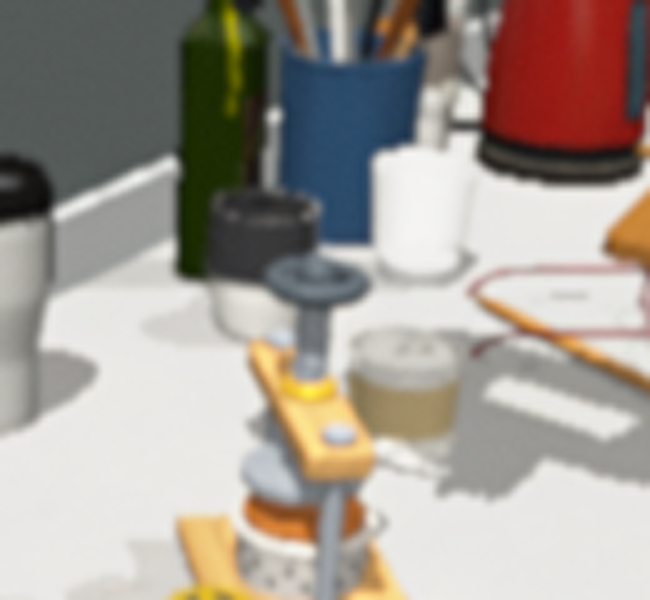

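View pics/top6.png

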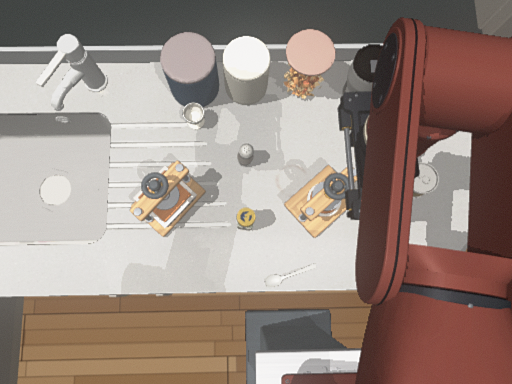

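The wheel rim has risen about 6.4 px in the side view (crop 316,312 to 316,280), which is about 16 mm, the full travel. The mould sits where it was, and the other press (155,186) looks unchanged. The gripper is clear, so I hand in.

```bash
python3 -m inch '{"xyz":[[0,0,0],[0,0,0],[0,0,0]],"yaw":[0,0,0]}'; python3 -c "
from station import manip
print(manip.close_job())"
```

```text
clock: 8.7
tcp_pos: [0.4949, -0.0063, 0.3168]
eef_rot: [-0.001, 0.699, 0.715, -0.002]
force: [0.5, -0.0, 0.8]
width: 0.999
the job is handed in; nothing more can be done
None
```

I unscrewed the round-mould press's handwheel anticlockwise to its upper stop, let go, rose about 150 mm clear and handed the job in at 8.7 s. No verdict was reported.

- **Turn:** the hand turned about 1.36 rad in one grasp, against a stop at 1.35 rad. The wrist moment jumped from about 0.1 to 0.5 N m at the end, which points to the stop.
- **Height:** the wheel rim rose about 6.4 pixels in the side view, roughly 16 mm, which is the full travel. The plate stands clear of the mould.
- **Left alone:** in the last pictures the mould stands where it was and the other press looks unchanged. I judged both by eye and did not measure them.
- **Forces:** wrist forces stayed within about 4 N in the readings after each move.

No final check failed. On the way down the hand was about 6 mm off sideways because an earlier position reading had not settled. I corrected that before lowering onto the wheel.

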